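Make up the altar tray and the chanting tray

ROBOT

A 7-joint arm with a two-finger parallel gripper is mounted at the origin on the work surface. World frame = base frame: x ahead of the robot, y to its left, z up, the work surface at z = 0. Lengths are in mm, angles in rad, forces in N, time in s.
With the tool pointing down it reaches from about 350 to 900 mm from the base axis. Payload 7.2 kg.
Tool frame: the origin (TCP) lies midway between the tips of the shut fingers; the grasp point (between the pads) lies 19 mm behind it (ctrl.tcp_to_grasp is the distance from the TCP to the grasp point, in mm); z points along the fingers, y is the direction in which the jaws open and shut (so a half turn about z gives the same grasp; the last joint's range is limited). The gripper opens to 88 mm and grips with 3 to 60 N. Pads are 20 mm wide; open, the fingers measure 115 mm over their backs; the gripper's body (75 mm by 178 mm) begins 61 mm behind the grasp point.
Start: joints at [1.038, 0.411, -0.013, 1.596, 0.006, 1.134, -0.082], TCP at [280.142, -558.703, 222.653] pointing down, gripper open.
Joint ranges: [-2.95, 2.95], [-0.29, 1.99], [-1.47, 1.44], [0.14, 2.54], [-1.03, 4.17], [0.13, 1.85], [-2.86, 2.86]. Speed limits (rad/s): [2.39, 2.39, 3.01, 3.01, 3.14, 3.14, 3.14].

INTERFACE

Orientations are given as a rotation vector (axis times angle).
In Python, from rig import ctrl gives the robot as it stands.
- The arm moves only by the tool jog_arm, never from a script. Its argument "increments" is a list of rows, each an object of numbers: "claw": the closure, from 0 (fully open) to 1 (shut); "x", "y", "z": the shift along the tool's x, y, z in mm; "turn": the turn about the tool's z in rad. In form: [{"claw": .., "x": .., "y": .., "z": .., "turn": ..}, ...]. A call has exactly 5 rows; each row shifts and turns the commanded pose from where the row before left it, along the tool's axes as they then stand; what a row does not reach is not made up. A row lasts 1/12 s, in which the tool goes at most 41.7 mm and 7.16 degrees, less where a joint would pass 70% of its speed; a pose out of reach is approached as far as the arm can. A call is refused whole if a number of a shift passes 41.7 or a number of a turn 0.125, either way. A call with a gripper value outside its range is refused whole. The fingers move at their own pace and stop on an object; the grip force is fixed at half the most. Time passes only in rows, so rows that do not move let the fingers close, or fill a call up. It gives the time, the measured TCP pose, the force and the opening at its end, in the units of the state.
- ctrl.get_state(): the state, without advancing time (a new reading comes with each control period).
- ctrl.grab_frame(name): name is "scene" or "top" or "wrist"; returns a dict with "img" (384x512x3 uint8, red, green, blue), "fx", "fy", "cx", "cy" (pixels), "R" (3x3) and "t" (3): a world point X has camera coordinates R X + t. Camera axes: x right, y down, z forward; pixel columns grow to the right and rows downward; lengths in mm; the calibration is good to about 2 mm. The wrist camera is an equidistant fisheye: a pixel r from the principal point sees the ray r / f radians off the axis. A picture is of the moment at which its call begins. There is no depth.
- ctrl.hand_in(): hands the job in, once; it reports no verdict.
Trained networks look in the newest picture that a camera, given by its name, has taken for a name from the list of things; names that differ only in an ending like _2 or _b are one class to them, and where a whole thing is asked for, a point or a joint stands for the part that bears it (a point fixed in the world has none). Each returns a list of dicts, best first, with "p" (0 to 1); they miss things now and then, are a little off and sometimes report something else, mostly with a low value. They report only what shows in the picture. A call takes as long as a camera call.
- ctrl.cut_out(camera, query): "region" (384x512 bool, what is visible of it) and "pixel" ([column, row] in pixels, amid what is visible of it).
The state is a dict: "time_s": time; "joint_pos": joint angles; "qvel": joint speeds; "joint_torque": joint torques, N m; "tool_pos": TCP position; "tcp_rot": TCP orientation; "force": force on the tool from outside, world axes, zero at the start; "moment": the same for the moment, N m; "opening": finger opening in mm.
Only numpy, scipy, OpenCV 4.12 (cv2) and the standard library are available. Lean on these libraries where they do the work, as an engineer would, in place of code of your own. Each camera call takes 0.05 s, during which the arm holds its last target. There are 200 camera calls.

TASK

Make up the two bamboo carrying trays for the morning: in the three-compartment tray the altar set, with the lidded incense burner in the middle and the candlestick and the brass flower vase in the end compartments, one at each end, either way round; in the tray with the strikers the chanting set, with the small wooden fish and the bowl bell in the two square compartments, one in each, either way round. Stand every piece upright and flat on the floor of its compartment, and leave the celadon jar, the water cup and the ember shovel standing or lying where they are.

Things in the scene. Friction and masses are not known exactly. Their poses are not given: they have to be found in the camera images.
- altar_tray: fixed bamboo carrying tray, 276 (its x) by 96 mm (its y): three square compartments, 84 x 84 mm inside, in a row along x. Floor 6 mm thick, walls 6 mm thick with tops at 16 mm; a loop handle lies flat beyond each end (24 mm out, 13 mm high). Origin: centre of the underside, on the boards; compartment centres at x = -90, 0, +90 mm, y = 0; floor at z = 6 mm
- chanting_tray: fixed bamboo tray of the same make, 186 (its x) by 132 mm (its y): two compartments, 84 x 84 mm inside, and along its +y side a groove with two strikers (part of the tray, sticks 15 mm high, heads at the groove's ends 24 mm). Floor at 6 mm, wall tops at 16 mm. Origin: centre of the underside of the whole tray; compartment centres at x = -45, +45 mm, y = -18 mm; groove at y = +45 mm
- candlestick: loose brass candlestick with a short thick ivory candle fixed on it, round, 88 mm tall, about 250 g. Foot 54 mm across, thin stem, drip pan 36 mm across whose top is at 48 mm, candle 22 mm across from 48 to 88 mm; take it by the candle, about 71 mm up. Origin: centre of the underside, z up
- burner: loose brass incense burner, round and squat, 58 mm across with straight sides from 19 to 44 mm up, three short feet, closed by a domed lid with a ring of small dark holes and a knob, 69 mm tall in all, about 320 g. Take it across the sides about 36 mm up. Origin: centre of the underside, z up
- vase: loose brass flower vase, round, 84 mm tall, about 240 g: foot 48 mm across, waist, belly 46 mm across with straight sides from 34 to 52 mm up, narrow neck and flared mouth 34 mm across with a dark opening. Take it by the belly about 43 mm up. Origin: centre of the underside, z up
- wooden_fish: loose small wooden fish (chanting block) of brown wood: round block 60 mm across, straight sides from 18 to 42 mm up, domed top with a little arched handle, 67 mm tall in all, dark slit in its front, about 160 g. Take it across the sides about 36 mm up. (The great fish on a cushion at the table's edge is not meant.) Origin: centre of the underside, z up
- bowl_bell: loose bowl bell: a straight-sided open brass bowl 58 mm across on a dark red cushion ring fixed under it, 52 mm tall in all, walls 3 mm, straight outside from 24 to 52 mm up, about 260 g. Take it across the outside about 38 mm up. Origin: centre of the underside of the cushion, z up
- celadon_jar: loose grey-green celadon jar with a lid and a chip at its lip, round, 64 mm across the belly, 84 mm tall; stays where it is. Origin: centre of the underside
- water_cup: loose white stemmed offering cup, round, 46 mm across the open mouth, 56 mm tall; stays where it is. Origin: centre of the underside
- ember_shovel: loose small tin ember shovel lying on the boards towards the far side, 170 mm long, 52 mm wide, 18 mm high; its x axis points from the handle (end at x = -90 mm) to the pan (20 to 81 mm); stays where it is. Origin: on the boards, on its long axis

How it is judged:
By the outcome, as a careful person would: the job done as asked, in the order asked, and still so for the second after the job is handed in, with the robot touching nothing.
It also fails if it takes over 131 s, if anything falls off the work surface, if the arm or the gripper's body presses on something with over 40 N, if the wrist force passes 120 N, or if a joint passes its speed limit or range.

## Working session

There is one attempt and no reset: what is moved stays moved. The work goes in short steps, Python scripts to look and compute and a tool call to move; the robot and the scene stay as the last step left them, time stands still between calls to the robot, and variables do not carry over. Pictures are saved under pics/ and viewed, about 12 in all and at most 16, crops included, and the job is handed in when it is done.

Besides the shell and the picture viewer there is one more tool, called after ">>>" as a command line: name --argument value ..., lists and objects as JSON in quotes. jog_arm: Moves the arm, as the interface text tells. Its arguments: {"type":"object","properties":{"increments":{"type":"array"}},"required":["increments"]}

```bash
ls; mkdir -p pics
python3 - <<'E'
from rig import ctrl
import cv2
for n in("scene","top"):
    f=ctrl.grab_frame(n); cv2.imwrite(f"pics/{n}0.png",f["img"][:,:,::-1])
    print(n,f["fx"],f["fy"],f["cx"],f["cy"],f["R"],f["t"])
s=ctrl.get_state();print(s["tool_pos"],s["tcp_rot"],s["time_s"])
for n in("top","scene"):
    for q in "altar_tray chanting_tray candlestick burner vase wooden_fish bowl_bell celadon_jar water_cup ember_shovel".split():
        print(n,q,[(round(d["p"],2),[int(v) for v in d["pixel"]],int(d["region"].sum())) for d in ctrl.cut_out(n,q)[:3]])
E
```

```text
pics
scene 432.3446942755367 432.3446942755367 253.3772929687234 197.23889397323572 [[-0.85999986  0.50997916  0.01793022]
 [ 0.26369541  0.47421398 -0.83999156]
 [-0.43688096 -0.71766451 -0.54230312]] [ 517.09290635 -116.71511958 1559.81579366]
top 348.35923984229163 348.35923984229163 257.4497661738659 190.16090640402282 [[ 0.00540886 -0.99958723  0.02821556]
 [-0.98474693 -0.01023139 -0.17369169]
 [ 0.17390868 -0.02684571 -0.98439579]] [-20.634058   598.91020467 942.44254954]
[ 279.91243587 -558.32410585  221.9083105 ] [-3.05581907e+00 -7.23353364e-01  7.09292240e-04] 0.1
top altar_tray [(0.7, [340, 230], 3040), (0.36, [395, 227], 362)]
top chanting_tray [(0.88, [170, 216], 3099)]
top candlestick [(0.55, [273, 239], 258)]
top burner [(0.54, [269, 197], 329)]
top vase [(0.81, [395, 227], 326)]
top wooden_fish [(0.84, [99, 241], 458)]
top bowl_bell [(0.6, [225, 241], 342)]
top celadon_jar [(0.73, [235, 202], 379)]
top water_cup [(0.68, [241, 162], 206)]
top ember_shovel [(0.93, [217, 149], 469), (0.68, [225, 240], 354)]
scene altar_tray [(0.74, [242, 165], 1463), (0.69, [394, 273], 609), (0.56, [268, 206], 490)]
scene chanting_tray [(0.86, [324, 247], 2799)]
scene candlestick [(0.61, [280, 178], 321)]
scene burner [(0.78, [251, 191], 270)]
scene vase [(0.56, [219, 141], 255)]
scene wooden_fish [(0.59, [393, 273], 642)]
scene bowl_bell [(0.96, [305, 203], 408)]
scene celadon_jar [(0.83, [272, 208], 494), (0.37, [309, 200], 387)]
scene water_cup [(0.58, [231, 214], 301)]
scene ember_shovel [(0.87, [232, 243], 428)]
```

Run:
```python
import cv2
a=cv2.imread("pics/top0.png")[110:310,60:460];cv2.imwrite("pics/top0c.png",cv2.resize(a,None,fx=2,fy=2,interpolation=cv2.INTER_CUBIC))
a=cv2.imread("pics/scene0.png")[80:340,130:470];cv2.imwrite("pics/sc0c.png",cv2.resize(a,None,fx=2.2,fy=2.2,interpolation=cv2.INTER_CUBIC))
```

```text
(no output)
```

View pics/top0c.png

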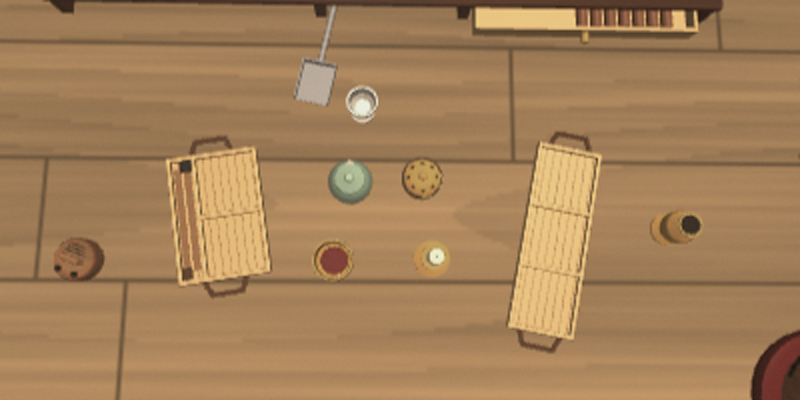

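View pics/sc0c.png

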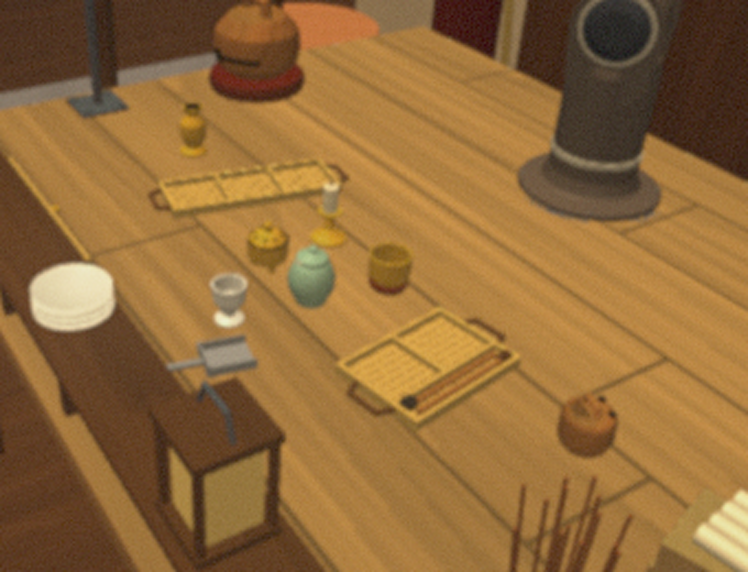

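Both pictures are clear. In the top crop (2x) the burner is at (422,178), candlestick (432,258), vase (677,227), bell (333,260), fish (78,258), altar tray (555,237) and chanting tray (220,215); the networks' best top hits agree with these. Next I'll fit the positions.

```bash
cat > h.py <<'E'
from rig import ctrl
import numpy as np, cv2, json, sys
from scipy.optimize import least_squares
from scipy.spatial.transform import Rotation as Ro
PROF={"candlestick":[(27,0),(27,5),(18,48),(11,88)],"burner":[(20,0),(29,19),(29,44),(5,69)],
"vase":[(24,0),(24,5),(23,34),(23,52),(17,84)],"wooden_fish":[(25,0),(30,18),(30,42),(8,67)],
"bowl_bell":[(29,0),(29,24),(29,52)],"celadon_jar":[(22,0),(32,42),(8,84)],"water_cup":[(18,0),(23,56)]}
A=np.linspace(0,2*np.pi,40)
def proj(f,P):
    c=P@np.array(f["R"]).T+f["t"]
    if f.get("fish"):
        r=np.hypot(c[:,0],c[:,1])+1e-9; k=np.arctan2(r,c[:,2])/r
        return np.c_[f["fx"]*c[:,0]*k+f["cx"],f["fy"]*c[:,1]*k+f["cy"]]
    return np.c_[f["fx"]*c[:,0]/c[:,2]+f["cx"],f["fy"]*c[:,1]/c[:,2]+f["cy"]]
def grab(n):
    f=dict(ctrl.grab_frame(n)); f["fish"]=n=="wrist"; return f
def cen(f,q,xy,z0=0):
    P=np.array([(xy[0]+r*np.cos(a),xy[1]+r*np.sin(a),z+z0) for r,z in PROF[q] for a in A])
    h=cv2.convexHull(proj(f,P).astype(np.float32)); m=cv2.moments(h)
    return np.array([m["m10"],m["m01"]])/m["m00"]
def mcen(reg):
    m=reg.astype(np.uint8); n,l,s,c=cv2.connectedComponentsWithStats(m); i=1+np.argmax(s[1:,4])
    h=cv2.convexHull(np.argwhere(l==i)[:,::-1].astype(np.float32)); M=cv2.moments(h)
    return np.array([M["m10"],M["m01"]])/M["m00"]
def fit(q,obs,x0=(550,0),z0=0):
    s=least_squares(lambda x:np.concatenate([cen(f,q,x,z0)-c for f,c in obs]),x0)
    return s.x,s.fun
def go(x,y,z,jaw=None):
    """increments in tool axes to TCP x,y,z with jaw axis at angle jaw (deg)"""
    s=ctrl.get_state(); R=Ro.from_rotvec(s["tcp_rot"]).as_matrix(); p=np.array(s["tool_pos"])
    ja=np.degrees(np.arctan2(R[1,1],R[0,1]))
    print("tcp",p.round(1),"jaw",round(ja,1),"t",round(s["time_s"],2),"open",s["opening"],"tilt",R[:,2].round(3),"j1,j7",np.round(s["joint_pos"],2)[[0,6]])
    print(" d tool",(R.T@(np.array([x,y,z])-p)).round(1), end=" ")
    if jaw is not None:
        d=(jaw-ja+90)%180-90; print("turn(+z tool)",round(-np.radians(d),3)) 
        # after-turn axes
        R2=Ro.from_rotvec([0,0,np.radians(d)]).as_matrix()@R
        print(" d tool after turn",(R2.T@(np.array([x,y,z])-p)).round(1))
E
python3 - <<'E'
from h import *
F={n:grab(n) for n in("top","scene")}
for q in PROF:
    o=[]
    for n in F:
        d=ctrl.cut_out(n,q)
        if d:o.append((F[n],mcen(d[0]["region"])))
    x,r=fit(q,o); print(q,x.round(1),r.round(1))
f=F["top"]
for q in("altar_tray","chanting_tray"):
    m=ctrl.cut_out("top",q)[0]["region"].astype(np.uint8)
    m=cv2.morphologyEx(cv2.morphologyEx(m,cv2.MORPH_CLOSE,np.ones((7,7))),cv2.MORPH_OPEN,np.ones((17,17)))
    u=np.argwhere(m)[:,::-1]; d=np.c_[(u[:,0]-f["cx"])/f["fx"],(u[:,1]-f["cy"])/f["fy"],np.ones(len(u))]
    R=np.array(f["R"]);w=d@R;C=-R.T@f["t"];P=C+w*((12-C[2])/w[:,2])[:,None]
    c,s,a=cv2.minAreaRect(P[:,:2].astype(np.float32));print(q,np.round(c,1),np.round(s,1),round(a,1))
# chanting tray: groove side from picture = +y world side
go(500,0,200,0)
E
```

```text
candlestick [464.1   0. ] [-24.3  -0.9  12.3  10.6]
burner [584.4   0. ] [-19.   -3.    7.2   9.7]
vase [575.8   0. ] [-145.4  -24.2   43.8   58.5]
wooden_fish [412.5   0. ] [152.8  16.8 -91.4 -85.7]
bowl_bell [446.9   0. ] [ 25.4   3.9 -11.  -11. ]
celadon_jar [558.6   0. ] [17.   3.4 -5.6 -8.6]
water_cup [687.5   0. ] [11.2 -0.8 -6.3 -5.2]
altar_tray [ 493.7 -251.7] [102.1 318.7] 79.7
chanting_tray [523.2 240.9] [231.  134.7] 9.1
tcp [ 280.1 -558.7  222.6] jaw -63.4 t 2.0 open 87.74693489954537 tilt [ 0. -0. -1.] j1,j7 [ 1.04 -0.08]
 d tool [ 447.  -400.9   22.6] turn(+z tool) -1.106
 d tool after turn [558.7 219.9  22.7]
```

```bash
sed -i 's/-c for f,c in obs\]),x0)/-c for f,c in obs]),x0,diff_step=1e-2)/; s/x0=(550,0)/x0=(550,50)/' h.py
python3 - <<'E'
from h import *
F={n:grab(n) for n in("top","scene")}
for q in PROF:
    o=[]
    for n in F:
        d=ctrl.cut_out(n,q)
        if d:o.append((F[n],mcen(d[0]["region"])))
    x,r=fit(q,o,(550,50 if q!="vase" else -350)); print(q,x.round(1),r.round(1))
f=F["top"];R=np.array(f["R"]);C=-R.T@f["t"]
g=lambda u,z:(lambda w:(C+w*(z-C[2])/w[2])[:2])(R.T@[(u[0]/2+60-f["cx"])/f["fx"],(u[1]/2+110-f["cy"])/f["fy"],1])
for cs in ([(540,142),(602,155),(573,338),(508,325)],[(166,160),(257,148),(271,272),(180,285)]):
    P=np.array([g(c,16) for c in cs]);print(P.mean(0).round(1),P.round(0).tolist())
img=f["img"][:,:,::-1].copy()
for c,a,L in(((493.7,-251.7),-10.3,[(-90,0),(0,0),(90,0)]),((523.2,240.9),9.1,[(-45,-18),(45,-18)])):
    for l in L:
        t=np.radians(a);M=np.array([[np.cos(t),-np.sin(t)],[np.sin(t),np.cos(t)]]);w=np.array(c)+M@l;print("comp",w.round(1))
        q=np.array([[*(np.array(c)+M@(np.array(l)+d)),6] for d in((-42,-42),(42,-42),(42,42),(-42,42))])
        cv2.polylines(img,[(proj(f,q)*8).astype(int)],True,(0,0,255),1,shift=3)
cv2.imwrite("pics/t1.png",cv2.resize(img[150:290,110:380],None,fx=2.9,fy=2.9,interpolation=cv2.INTER_CUBIC))
E
```

```text
candlestick [462.6 -70.9] [ 0.  -0.   0.   0.1]
burner [ 485.7 -358.4] [-21.5   7.6 -20.2 -44.6]
vase [ 507.9 -422.2] [ 0.1 -0.2  0.3  0.1]
wooden_fish [455.2 428. ] [0.6 0.2 0.2 0.7]
bowl_bell [457.4  71. ] [ 0.2  0.4 -0.2  0.7]
celadon_jar [568.5  48.3] [ 0.2  0.2 -0.1  0.5]
water_cup [612.7 -42.5] [ -4.1 -13.    9.4 -19.4]
[ 492.8 -253.4] [[636.0, -234.0], [617.0, -327.0], [351.0, -273.0], [368.0, -180.0]]
[521.9 238.7] [[603.0, 319.0], [622.0, 187.0], [441.0, 160.0], [422.0, 288.0]]
comp [ 405.2 -235.6]
comp [ 493.7 -251.7]
comp [ 582.2 -267.8]
comp [481.6 216. ]
comp [570.5 230.2]
```

View pics/t1.png

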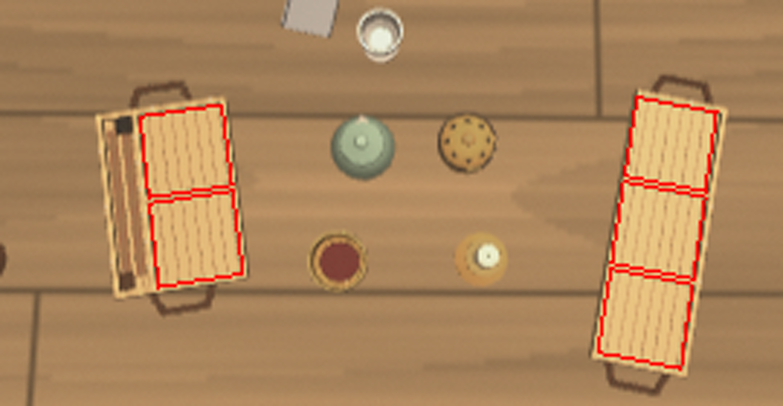

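The overlay (red) sits on all five compartments, about 2 mm off at most. That burner fit was a false detection, so I'll refit from the first pixels, and turn the wrist first.

>>> jog_arm --increments '[{"turn": 0.125,"claw": 0.1},{"turn": 0.125,"claw": 0.1},{"turn": 0.125,"claw": 0.1},{"turn": 0.125,"claw": 0.1},{"turn": 0.125,"claw": 0.1}]'

```text
schema error: expected keys claw, x, y, z, turn
```

Run:
```python
from h import *
F={n:grab(n) for n in("top","scene")}
x,r=fit("burner",[(F["top"],np.array([269,197])),(F["scene"],np.array([251,191]))]);print(x,r)
go(x[0]-60,x[1],190,79.7)
```

```text
[580.3602861  -52.40239639] [ 0.7973365   0.7829091  -0.30037451  2.14035046]
tcp [ 280.1 -558.7  222.6] jaw -63.4 t 2.9 open 87.87672473186021 tilt [ 0.  0. -1.] j1,j7 [ 1.04 -0.08]
 d tool [ 441.7 -344.9   32.6] turn(+z tool) 0.645
 d tool after turn [ 145.8 -541.1   32.6]
```

>>> jog_arm --increments '[{"claw": 0.1,"x": 0,"y": 0,"z": 0,"turn": 0.125},{"claw": 0.1,"x": 0,"y": 0,"z": 0,"turn": 0.125},{"claw": 0.1,"x": 0,"y": 0,"z": 0,"turn": 0.125},{"claw": 0.1,"x": 0,"y": 0,"z": 0,"turn": 0.125},{"claw": 0.1,"x": 0,"y": 0,"z": 0,"turn": 0.125}]'

```text
time_s: 3.32
tool_pos: [280.1, -558.7, 222.7]
tcp_rot: [3.131, -0.261, 0.0]
force: [0.7, -0.4, 0.2]
opening: 79.1
```

>>> jog_arm --increments '[{"claw": 0.1,"x": 13.7,"y": -36.8,"z": 2,"turn": 0.01},{"claw": 0.1,"x": 13.7,"y": -36.8,"z": 2,"turn": 0.01},{"claw": 0.1,"x": 13.7,"y": -36.8,"z": 2,"turn": 0},{"claw": 0.1,"x": 13.7,"y": -36.8,"z": 2,"turn": 0},{"claw": 0.1,"x": 13.7,"y": -36.8,"z": 2,"turn": 0}]'

```text
time_s: 3.73
tool_pos: [380.1, -387.7, 212.7]
tcp_rot: [3.129, -0.283, 0.001]
force: [1.6, -0.3, -0.2]
opening: 78.8
```

>>> jog_arm --increments '[{"claw": 0.1,"x": 13.7,"y": -36.8,"z": 2,"turn": 0},{"claw": 0.1,"x": 13.7,"y": -36.8,"z": 2,"turn": 0},{"claw": 0.1,"x": 13.7,"y": -36.8,"z": 2,"turn": 0},{"claw": 0.1,"x": 13.7,"y": -36.8,"z": 2,"turn": 0},{"claw": 0.1,"x": 13.7,"y": -36.8,"z": 2,"turn": 0}]'

```text
time_s: 4.15
tool_pos: [480.6, -218.9, 202.9]
tcp_rot: [3.129, -0.283, 0.001]
force: [1.2, -1.1, 0.1]
opening: 79.0
```

>>> jog_arm --increments '[{"claw": 0.1,"x": 13.7,"y": -36.8,"z": 2,"turn": 0},{"claw": 0.1,"x": 13.7,"y": -36.8,"z": 2,"turn": 0},{"claw": 0.1,"x": 13.7,"y": -36.8,"z": 2,"turn": 0},{"claw": 0.1,"x": 13.7,"y": -36.8,"z": 2,"turn": 0},{"claw": 0.1,"x": 13.7,"y": -36.8,"z": 2,"turn": 0}]'

```text
time_s: 4.57
tool_pos: [581.0, -50.1, 192.8]
tcp_rot: [3.129, -0.283, 0.001]
force: [-0.4, -1.5, -1.4]
opening: 79.0
```

Run:
```python
from h import *
f=grab("wrist");cv2.imwrite("pics/w1.png",f["img"][:,:,::-1])
go(580.4,-52.4,17,79.7)
R=np.array(f["R"]);print("cam",-R.T@f["t"],R.round(2).tolist(),f["fx"])
for q in("burner","celadon_jar","candlestick","bowl_bell"):
    for d in ctrl.cut_out("wrist",q)[:2]:
        c=mcen(d["region"]);x,r=fit(q,[(f,c)],(560,-30));print(q,round(d["p"],2),c.round(0),x.round(1),r.round(1))
```

```text
tcp [584.3 -40.7 192.4] jaw -99.8 t 4.62 open 78.69775425331032 tilt [ 0.002  0.005 -1.   ] j1,j7 [ 0.11 -1.81]
 d tool [ -2.1  13.2 175.3] turn(+z tool) 0.008
 d tool after turn [ -2.   13.2 175.3]
cam [661.05336143 -65.75753421 354.60622939] [[-0.18, -0.98, 0.0], [-0.94, 0.17, 0.29], [-0.29, 0.05, -0.96]] 297.3186396354542
burner 0.79 [256. 179.] [577.4 -55.2] [ 0. -0.]
burner 0.67 [169. 201.] [570.1  50.2] [-0.  0.]
celadon_jar 0.76 [169. 201.] [571.2  48. ] [-0. -0.]
candlestick 0.79 [284. 261.] [465.  -71.5] [0. 0.]
bowl_bell 0.63 [189. 278.] [458.8  55.7] [-0.  0.]
```

View pics/w1.png

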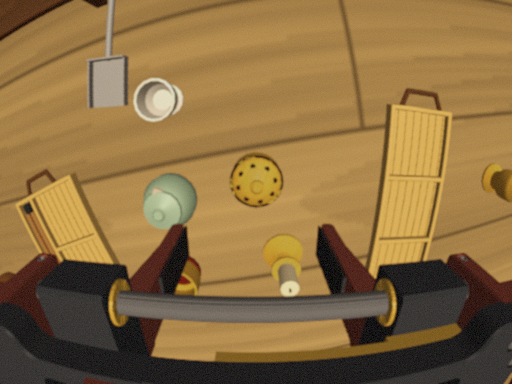

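The wrist picture shows the burner clear at (256,179), the jar at (170,200) and the candlestick at (285,262). The arm was still swinging when I took it, so I'll let it settle and look again.

>>> jog_arm --increments '[{"claw": 0.1,"x": 0,"y": 0,"z": 0,"turn": 0},{"claw": 0.1,"x": 0,"y": 0,"z": 0,"turn": 0},{"claw": 0.1,"x": 0,"y": 0,"z": 0,"turn": 0},{"claw": 0.1,"x": 0,"y": 0,"z": 0,"turn": 0},{"claw": 0.1,"x": 0,"y": 0,"z": 0,"turn": 0}]'

```text
time_s: 5.23
tool_pos: [580.1, -52.5, 192.8]
tcp_rot: [3.129, -0.284, 0.0]
force: [1.0, 0.1, -0.4]
opening: 78.7
```

```bash
cat > look.py <<'E'
from h import *
def look(qs,cams=("wrist",),x0=(560,-30)):
    for n in cams:
        f=grab(n)
        for q in qs:
            for d in ctrl.cut_out(n,q)[:1]:
                c=mcen(d["region"]);x,r=fit(q,[(f,c)],x0);print(n,q,round(d["p"],2),c.round(0),x.round(1))
E
python3 - <<'E'
from look import *
look(("burner","candlestick"))
go(578,-53.5,17,79.7)
E
```

```text
wrist burner 0.57 [254. 179.] [577.3 -55.1]
wrist candlestick 0.97 [282. 262.] [464.  -71.1]
tcp [580.2 -52.1 192.7] jaw -100.3 t 5.38 open 79.20876719745421 tilt [ 0. -0. -1.] j1,j7 [ 0.12 -1.8 ]
 d tool [ -1.9   1.8 175.7] turn(+z tool) -0.001
 d tool after turn [ -1.9   1.8 175.7]
```

>>> jog_arm --increments '[{"claw": 0.1,"x": -2,"y": 2.5,"z": 41,"turn": 0},{"claw": 0.1,"x": 0,"y": 0,"z": 41,"turn": 0},{"claw": 0.1,"x": 0,"y": 0,"z": 41,"turn": 0},{"claw": 0.1,"x": 0,"y": 0,"z": 35,"turn": 0},{"claw": 0.1,"x": 0,"y": 0,"z": 17,"turn": 0}]'

```text
time_s: 5.8
tool_pos: [575.1, -53.8, 13.3]
tcp_rot: [3.129, -0.282, -0.008]
force: [-0.4, 0.2, 0.1]
opening: 78.8
```

>>> jog_arm --increments '[{"claw": 0.1,"x": 0,"y": 0,"z": 0,"turn": 0},{"claw": 0.1,"x": 0,"y": 0,"z": 0,"turn": 0},{"claw": 1,"x": 0,"y": 0,"z": 0,"turn": 0},{"claw": 1,"x": 0,"y": 0,"z": 0,"turn": 0},{"claw": 1,"x": 0,"y": 0,"z": 0,"turn": 0}]'

```text
time_s: 6.22
tool_pos: [579.1, -54.1, 19.5]
tcp_rot: [-3.129, 0.283, -0.005]
force: [0.4, -0.5, 0.1]
opening: 62.4
```

>>> jog_arm --increments '[{"claw": 1,"x": 0,"y": 0,"z": 0,"turn": 0},{"claw": 1,"x": 0,"y": 0,"z": 0,"turn": 0},{"claw": 1,"x": 0,"y": 0,"z": 0,"turn": 0},{"claw": 1,"x": 0,"y": 0,"z": 0,"turn": 0},{"claw": 1,"x": 0,"y": 0,"z": 0,"turn": 0}]'

```text
time_s: 6.63
tool_pos: [578.8, -54.1, 19.2]
tcp_rot: [3.129, -0.283, 0.004]
force: [-0.4, 0.1, 6.3]
opening: 56.7
```

>>> jog_arm --increments '[{"claw": 1,"x": 0,"y": 0,"z": -10,"turn": 0},{"claw": 1,"x": 0,"y": 0,"z": -25,"turn": 0},{"claw": 1,"x": 0,"y": 0,"z": -30,"turn": 0},{"claw": 1,"x": 0,"y": 0,"z": -25,"turn": 0},{"claw": 1,"x": 0,"y": 0,"z": -10,"turn": 0}]'

```text
time_s: 7.05
tool_pos: [579.3, -54.0, 121.6]
tcp_rot: [-3.129, 0.283, -0.007]
force: [1.1, -0.5, -2.9]
opening: 57.1
```

Run:
```python
from h import *
go(493.7,-252.5,24,79.7)
```

```text
tcp [579.3 -54.  121.6] jaw -100.3 t 7.05 open 57.12410251859173 tilt [ 0.005 -0.    -1.   ] j1,j7 [ 0.12 -1.81]
 d tool [-49.  210.7  97.2] turn(+z tool) -0.001
 d tool after turn [-49.2 210.6  97.2]
```

>>> jog_arm --increments '[{"claw": 1,"x": -2,"y": 10,"z": 0,"turn": 0},{"claw": 1,"x": -5,"y": 20,"z": 0,"turn": 0},{"claw": 1,"x": -7,"y": 30,"z": 0,"turn": 0},{"claw": 1,"x": -7,"y": 35,"z": 0,"turn": 0},{"claw": 1,"x": -8,"y": 35,"z": 0,"turn": 0}]'

```text
time_s: 7.47
tool_pos: [523.8, -177.8, 115.8]
tcp_rot: [-3.129, 0.281, 0.004]
force: [0.5, -0.3, -3.2]
opening: 57.1
```

>>> jog_arm --increments '[{"claw": 1,"x": -8,"y": 35,"z": 0,"turn": 0},{"claw": 1,"x": -7,"y": 25,"z": 0,"turn": 0},{"claw": 1,"x": -5,"y": 15,"z": 0,"turn": 0},{"claw": 1,"x": 0,"y": 5.5,"z": 0,"turn": 0},{"claw": 1,"x": 0,"y": 0,"z": 0,"turn": 0}]'

```text
time_s: 7.88
tool_pos: [490.1, -253.9, 116.3]
tcp_rot: [-3.128, 0.288, 0.004]
force: [-0.2, -0.3, -3.1]
opening: 57.1
```

>>> jog_arm --increments '[{"claw": 1,"x": 0,"y": 0,"z": 0,"turn": 0},{"claw": 1,"x": 0,"y": 0,"z": 0,"turn": 0},{"claw": 1,"x": 0,"y": 0,"z": 20,"turn": 0},{"claw": 1,"x": 0,"y": 0,"z": 25,"turn": 0},{"claw": 1,"x": 0,"y": 0,"z": 25,"turn": 0}]'

```text
time_s: 8.3
tool_pos: [493.4, -250.7, 47.4]
tcp_rot: [3.129, -0.278, 0.004]
force: [-0.9, -0.1, -3.9]
opening: 57.1
```

Run:
```python
from h import *
f=grab("wrist");cv2.imwrite("pics/w2.png",f["img"][:,:,::-1])
go(493.7,-252.5,25,79.7)
```

```text
tcp [ 490.4 -249.3   42.4] jaw -100.2 t 8.35 open 57.047109014073634 tilt [-0.005  0.003 -1.   ] j1,j7 [ 0.45 -1.42]
 d tool [ 3.9  2.6 17.4] turn(+z tool) 0.003
 d tool after turn [ 3.9  2.6 17.4]
```

View pics/w2.png

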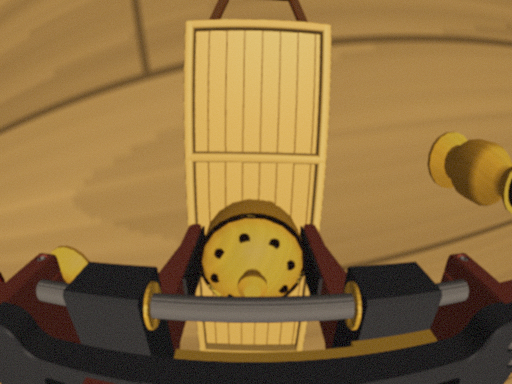

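The burner is upright over the middle compartment (centre about 250,255), with even margins between the walls. Lowering it now.

>>> jog_arm --increments '[{"claw": 1,"x": 0,"y": 0,"z": 0,"turn": 0},{"claw": 1,"x": 0,"y": 1,"z": 10,"turn": 0},{"claw": 1,"x": 0,"y": 0,"z": 8,"turn": 0},{"claw": 1,"x": 0,"y": 0,"z": 4,"turn": 0},{"claw": 1,"x": 0,"y": 0,"z": 0,"turn": 0}]'

```text
time_s: 8.77
tool_pos: [492.0, -253.2, 25.6]
tcp_rot: [3.129, -0.282, 0.001]
force: [-0.8, -0.7, -3.4]
opening: 57.3
```

>>> jog_arm --increments '[{"claw": 1,"x": 0,"y": 0,"z": 0,"turn": 0},{"claw": 1,"x": 0,"y": 0,"z": 0,"turn": 0},{"claw": 1,"x": 0,"y": 0,"z": 0,"turn": 0},{"claw": 1,"x": 0,"y": 0,"z": 1,"turn": 0},{"claw": 1,"x": 0,"y": 0,"z": 0,"turn": 0}]'

```text
time_s: 9.18
tool_pos: [491.9, -253.5, 25.2]
tcp_rot: [3.129, -0.283, 0.001]
force: [-0.9, 0.2, 1.8]
opening: 57.1
```

Run:
```python
from h import *
go(493.7,-252.5,25,79.7); print(ctrl.get_state()["force"])
```

```text
tcp [ 491.9 -253.5   25.2] jaw -100.3 t 9.18 open 57.05835851557135 tilt [ 0.001 -0.    -1.   ] j1,j7 [ 0.45 -1.43]
 d tool [ 1.6 -1.3  0.2] turn(+z tool) -0.001
 d tool after turn [ 1.6 -1.3  0.2]
[-0.89559087  0.19365288  1.78597189]
```

>>> jog_arm --increments '[{"claw": 0.1,"x": 0,"y": 0,"z": 0,"turn": 0},{"claw": 0.1,"x": 0,"y": 0,"z": 0,"turn": 0},{"claw": 0.1,"x": 0,"y": 0,"z": 0,"turn": 0},{"claw": 0.1,"x": 0,"y": 0,"z": -10,"turn": 0},{"claw": 0.1,"x": 0,"y": 0,"z": -25,"turn": 0}]'

```text
time_s: 9.6
tool_pos: [489.8, -252.3, 57.9]
tcp_rot: [-3.127, 0.282, 0.008]
force: [0.2, -0.4, 0.6]
opening: 78.7
```

>>> jog_arm --increments '[{"claw": 0.1,"x": 0,"y": 0,"z": -40,"turn": 0},{"claw": 0.1,"x": 0,"y": 0,"z": -40,"turn": 0},{"claw": 0.1,"x": 0,"y": -5,"z": -20,"turn": 0},{"claw": 0.1,"x": -5,"y": -15,"z": 0,"turn": 0},{"claw": 0.1,"x": -10,"y": -30,"z": 0,"turn": 0}]'

```text
time_s: 10.02
tool_pos: [487.0, -204.6, 162.4]
tcp_rot: [3.125, -0.29, 0.008]
force: [0.3, 1.0, -0.6]
opening: 79.1
```

>>> jog_arm --increments '[{"claw": 0.1,"x": -13,"y": -35,"z": 0,"turn": 0},{"claw": 0.1,"x": -13,"y": -35,"z": 0,"turn": 0},{"claw": 0.1,"x": -12,"y": -30,"z": 0,"turn": 0},{"claw": 0.1,"x": -7,"y": -18,"z": 0,"turn": 0},{"claw": 0.1,"x": 0,"y": -6,"z": 0,"turn": 0}]'

```text
time_s: 10.43
tool_pos: [463.1, -67.8, 160.6]
tcp_rot: [-3.129, 0.275, -0.001]
force: [-0.0, -0.3, -0.3]
opening: 79.1
```

>>> jog_arm --increments '[{"claw": 0.1,"x": 0,"y": 0,"z": 0,"turn": 0},{"claw": 0.1,"x": 0,"y": 0,"z": 0,"turn": 0},{"claw": 0.1,"x": 0,"y": 0,"z": 0,"turn": 0},{"claw": 0.1,"x": 0,"y": 0,"z": 0,"turn": 0},{"claw": 0.1,"x": 0,"y": 0,"z": 0,"turn": 0}]'

```text
time_s: 10.85
tool_pos: [463.9, -72.5, 159.5]
tcp_rot: [3.128, -0.286, -0.0]
force: [-0.2, 1.3, 0.1]
opening: 79.1
```

Run:
```python
from h import *
f=grab("wrist");cv2.imwrite("pics/w3.png",f["img"][:,:,::-1])
go(463.8,-71.2,52,79.7)
for q,z in(("candlestick",0),("burner",6)):
  for d in ctrl.cut_out("wrist",q)[:2]: print(q,d["p"],fit(q,[(f,mcen(d["region"]))],(480,-150),z)[0])
P=np.array([(463.8,-71.2,88)]);print(proj(f,P))
```

```text
tcp [463.9 -72.3 159.5] jaw -100.4 t 10.9 open 78.95689614352378 tilt [-0. -0. -1.] j1,j7 [ 0.22 -1.76]
 d tool [ -0.2  -1.1 107.5] turn(+z tool) -0.002
 d tool after turn [ -0.2  -1.1 107.5]
candlestick 0.6 [464.01369239 -71.73495863]
burner 0.75 [ 490.65924131 -253.61558979]
[[249.15676343 203.28218278]]
```

View pics/w3.png

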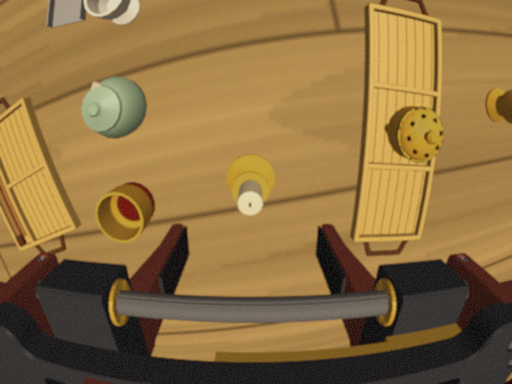

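The burner is standing in the middle compartment, at (418,135) in the picture. The candle top shows at (250,204), 1 px from the prediction, so I'm descending.

>>> jog_arm --increments '[{"claw": 0.1,"x": 0,"y": -0.5,"z": 25,"turn": 0},{"claw": 0.1,"x": 0,"y": 0,"z": 32,"turn": 0},{"claw": 0.1,"x": 0,"y": 0,"z": 28,"turn": 0},{"claw": 0.1,"x": 0,"y": 0,"z": 15,"turn": 0},{"claw": 0.1,"x": 0,"y": 0,"z": 7,"turn": 0}]'

```text
time_s: 11.42
tool_pos: [462.5, -70.9, 50.4]
tcp_rot: [-3.129, 0.283, 0.006]
force: [-0.2, -0.1, 0.3]
opening: 78.9
```

>>> jog_arm --increments '[{"claw": 0.1,"x": 0,"y": 0,"z": 0,"turn": 0},{"claw": 0.1,"x": 0,"y": 0,"z": 0,"turn": 0},{"claw": 1,"x": 0,"y": 0,"z": 0,"turn": 0},{"claw": 1,"x": 0,"y": 0,"z": 0,"turn": 0},{"claw": 1,"x": 0,"y": 0,"z": 0,"turn": 0}]'

```text
time_s: 11.83
tool_pos: [464.7, -71.0, 53.6]
tcp_rot: [3.129, -0.283, 0.003]
force: [-0.5, 0.6, 0.3]
opening: 62.6
```

>>> jog_arm --increments '[{"claw": 1,"x": 0,"y": 0,"z": 0,"turn": 0},{"claw": 1,"x": 0,"y": 0,"z": 0,"turn": 0},{"claw": 1,"x": 0,"y": 0,"z": 0,"turn": 0},{"claw": 1,"x": 0,"y": 0,"z": 0,"turn": 0},{"claw": 1,"x": 0,"y": 0,"z": 0,"turn": 0}]'

```text
time_s: 12.25
tool_pos: [464.0, -70.9, 52.7]
tcp_rot: [3.129, -0.283, 0.0]
force: [-0.0, -0.4, -0.4]
opening: 29.0
```

>>> jog_arm --increments '[{"claw": 1,"x": 0,"y": 0,"z": 0,"turn": 0},{"claw": 1,"x": 0,"y": 0,"z": 0,"turn": 0},{"claw": 1,"x": 0,"y": 0,"z": -10,"turn": 0},{"claw": 1,"x": 0,"y": 0,"z": -20,"turn": 0},{"claw": 1,"x": 0,"y": 0,"z": -25,"turn": 0}]'

```text
time_s: 12.67
tool_pos: [462.4, -70.6, 107.4]
tcp_rot: [-3.129, 0.282, 0.006]
force: [0.1, 1.2, -2.2]
opening: 21.4
```

Run:
```python
from h import *
go(405.2,-236.3,60,79.7)
```

```text
tcp [462.4 -70.6 107.4] jaw -100.3 t 12.67 open 21.380752471467314 tilt [-0.004  0.001 -1.   ] j1,j7 [ 0.21 -1.78]
 d tool [-26.5 173.2  47.6] turn(+z tool) -0.0
 d tool after turn [-26.5 173.2  47.6]
```

>>> jog_arm --increments '[{"claw": 1,"x": 0,"y": 6,"z": -5,"turn": 0},{"claw": 1,"x": -3,"y": 15,"z": 0,"turn": 0},{"claw": 1,"x": -4,"y": 25,"z": 0,"turn": 0},{"claw": 1,"x": -5,"y": 30,"z": 0,"turn": 0},{"claw": 1,"x": -5,"y": 30,"z": 0,"turn": 0}]'

```text
time_s: 13.08
tool_pos: [427.5, -173.1, 112.6]
tcp_rot: [3.129, -0.281, -0.0]
force: [0.8, -0.4, -2.3]
opening: 21.7
```

>>> jog_arm --increments '[{"claw": 1,"x": -5,"y": 28,"z": 0,"turn": 0},{"claw": 1,"x": -3,"y": 22,"z": 0,"turn": 0},{"claw": 1,"x": -2,"y": 12,"z": 0,"turn": 0},{"claw": 1,"x": 0,"y": 5,"z": 0,"turn": 0},{"claw": 1,"x": 0,"y": 0,"z": 0,"turn": 0}]'

```text
time_s: 13.5
tool_pos: [405.7, -237.4, 112.4]
tcp_rot: [3.128, -0.286, -0.001]
force: [1.0, 0.3, -2.6]
opening: 21.3
```

>>> jog_arm --increments '[{"claw": 1,"x": 0,"y": 0,"z": 0,"turn": 0},{"claw": 1,"x": 0,"y": 0,"z": 0,"turn": 0},{"claw": 1,"x": 0,"y": 0,"z": 0,"turn": 0},{"claw": 1,"x": 0,"y": 0,"z": 0,"turn": 0},{"claw": 1,"x": 0,"y": 0,"z": 0,"turn": 0}]'

```text
time_s: 13.92
tool_pos: [406.7, -235.6, 112.7]
tcp_rot: [-3.129, 0.281, -0.0]
force: [0.2, 0.4, -2.0]
opening: 21.6
```

Run:
```python
from h import *
go(405.2,-236.3,59,79.7)
```

```text
tcp [ 406.7 -235.6  112.7] jaw -100.3 t 13.92 open 21.638193048344238 tilt [ 0.  0. -1.] j1,j7 [ 0.51 -1.37]
 d tool [-1.3  1.  53.7] turn(+z tool) 0.001
 d tool after turn [-1.3  1.  53.7]
```

>>> jog_arm --increments '[{"claw": 1,"x": -2,"y": 0.5,"z": 15,"turn": 0},{"claw": 1,"x": 0,"y": 0,"z": 20,"turn": 0},{"claw": 1,"x": 0,"y": 0,"z": 11,"turn": 0},{"claw": 1,"x": 0,"y": 0,"z": 5,"turn": 0},{"claw": 1,"x": 0,"y": 0,"z": 0,"turn": 0}]'

```text
time_s: 14.33
tool_pos: [403.8, -235.8, 60.7]
tcp_rot: [-3.128, 0.282, 0.003]
force: [0.1, -0.5, -1.7]
opening: 21.2
```

>>> jog_arm --increments '[{"claw": 1,"x": 0,"y": 0,"z": 0,"turn": 0},{"claw": 1,"x": 0,"y": 0,"z": 1.5,"turn": 0},{"claw": 1,"x": 0,"y": 0,"z": 0.7,"turn": 0},{"claw": 1,"x": 0,"y": 0,"z": 0,"turn": 0},{"claw": 1,"x": 0,"y": 0,"z": 0,"turn": 0}]'

```text
time_s: 14.75
tool_pos: [404.5, -236.5, 59.8]
tcp_rot: [3.129, -0.283, 0.001]
force: [-0.5, 0.1, -2.2]
opening: 21.2
```

>>> jog_arm --increments '[{"claw": 1,"x": 0,"y": 0,"z": 0.7,"turn": 0},{"claw": 1,"x": 0,"y": 0,"z": 0.7,"turn": 0},{"claw": 1,"x": 0,"y": 0,"z": 0,"turn": 0},{"claw": 1,"x": 0,"y": 0,"z": 0,"turn": 0},{"claw": 1,"x": 0,"y": 0,"z": 0,"turn": 0}]'

```text
time_s: 15.17
tool_pos: [404.6, -236.4, 58.5]
tcp_rot: [3.129, -0.283, 0.001]
force: [-1.8, 1.8, 5.9]
opening: 21.7
```

>>> jog_arm --increments '[{"claw": 0.1,"x": 0,"y": 0,"z": 0,"turn": 0},{"claw": 0.1,"x": 0,"y": 0,"z": 0,"turn": 0},{"claw": 0.1,"x": 0,"y": 0,"z": 0,"turn": 0},{"claw": 0.1,"x": 0,"y": 0,"z": -20,"turn": 0},{"claw": 0.1,"x": 0,"y": 0,"z": -35,"turn": 0}]'

```text
time_s: 15.58
tool_pos: [402.1, -235.2, 110.8]
tcp_rot: [-3.126, 0.282, 0.01]
force: [-0.2, 0.5, -0.5]
opening: 51.2
```

>>> jog_arm --increments '[{"claw": 0.1,"x": 0,"y": 0,"z": -35,"turn": 0},{"claw": 0.1,"x": 5,"y": 5,"z": -15,"turn": 0},{"claw": 0.1,"x": 15,"y": 20,"z": 0,"turn": 0},{"claw": 0.1,"x": 20,"y": 25,"z": 0,"turn": 0},{"claw": 0.1,"x": 25,"y": 29,"z": 0,"turn": 0}]'

```text
time_s: 16.0
tool_pos: [454.5, -326.0, 164.0]
tcp_rot: [3.129, -0.28, 0.002]
force: [0.9, 0.4, -0.8]
opening: 79.2
```

>>> jog_arm --increments '[{"claw": 0.1,"x": 25,"y": 30,"z": 0,"turn": 0},{"claw": 0.1,"x": 20,"y": 25,"z": 0,"turn": 0},{"claw": 0.1,"x": 15,"y": 18,"z": 0,"turn": 0},{"claw": 0.1,"x": 10,"y": 12,"z": 0,"turn": 0},{"claw": 0.1,"x": 0,"y": 0,"z": 0,"turn": 0}]'

```text
time_s: 16.42
tool_pos: [508.1, -424.9, 162.0]
tcp_rot: [3.127, -0.286, -0.0]
force: [-0.1, -0.3, -0.3]
opening: 79.1
```

>>> jog_arm --increments '[{"claw": 0.1,"x": 0,"y": 0,"z": 0,"turn": 0},{"claw": 0.1,"x": 0,"y": 0,"z": 0,"turn": 0},{"claw": 0.1,"x": 0,"y": 0,"z": 0,"turn": 0},{"claw": 0.1,"x": 0,"y": 0,"z": 0,"turn": 0},{"claw": 0.1,"x": 0,"y": 0,"z": 0,"turn": 0}]'

```text
time_s: 16.83
tool_pos: [507.7, -421.2, 163.5]
tcp_rot: [3.129, -0.282, 0.001]
force: [0.1, -0.3, 0.9]
opening: 79.0
```

Run:
```python
from h import *
f=grab("wrist");cv2.imwrite("pics/w4.png",f["img"][:,:,::-1])
for q,z in(("vase",0),("candlestick",6),("burner",6)):
  for d in ctrl.cut_out("wrist",q)[:2]: print(q,d["p"],d["pixel"],fit(q,[(f,mcen(d["region"]))],(480,-350),z)[0])
go(507.9,-422.2,24,79.7)
t=grab("scene")
for q,z in(("candlestick",6),("burner",6)):
  for d in ctrl.cut_out("scene",q)[:1]: print(q,d["p"],d["pixel"],fit(q,[(t,mcen(d["region"]))],(480,-350),z)[0])
```

```text
vase 0.75 [252.8, 185.6] [ 509.48171721 -422.74602635]
burner 0.74 [112.5, 219.9] [ 490.66623144 -254.70330102]
tcp [ 507.8 -421.7  163.3] jaw -100.3 t 17.03 open 78.80054130778402 tilt [ 0. -0. -1.] j1,j7 [ 0.65 -1.15]
 d tool [  0.2   0.5 139.3] turn(+z tool) -0.0
 d tool after turn [  0.2   0.5 139.3]
candlestick 0.5 [267.6, 152.2] [ 399.97443563 -242.78509739]
burner 0.53 [242.6, 156.5] [ 488.31839138 -257.04220475]
```

View pics/w4.png

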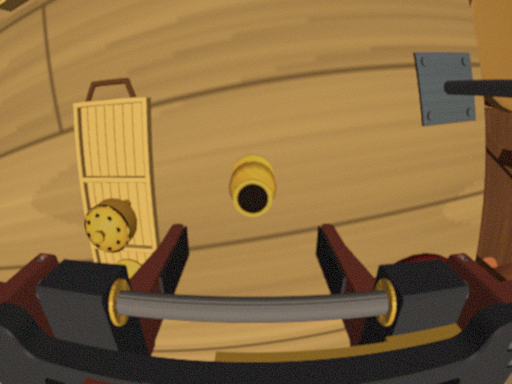

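The vase is centred at (253,186) with nothing near the fingers. The burner is still standing in its compartment at (112,222). Descending.

>>> jog_arm --increments '[{"claw": 0.1,"x": 1,"y": 0.5,"z": 30,"turn": 0},{"claw": 0.1,"x": 0,"y": 0,"z": 40,"turn": 0},{"claw": 0.1,"x": 0,"y": 0,"z": 35,"turn": 0},{"claw": 0.1,"x": 0,"y": 0,"z": 24,"turn": 0},{"claw": 0.1,"x": 0,"y": 0,"z": 10,"turn": 0}]'

```text
time_s: 17.6
tool_pos: [506.6, -421.0, 19.9]
tcp_rot: [-3.126, 0.282, 0.008]
force: [-0.7, 0.2, -0.7]
opening: 78.9
```

>>> jog_arm --increments '[{"claw": 0.1,"x": 0,"y": 0,"z": 0,"turn": 0},{"claw": 0.1,"x": 0,"y": 0,"z": 0,"turn": 0},{"claw": 1,"x": 0,"y": 0,"z": 0,"turn": 0},{"claw": 1,"x": 0,"y": 0,"z": 0,"turn": 0},{"claw": 1,"x": 0,"y": 0,"z": 0,"turn": 0}]'

```text
time_s: 18.02
tool_pos: [509.6, -423.3, 25.9]
tcp_rot: [3.127, -0.283, 0.004]
force: [0.2, 0.9, -0.7]
opening: 62.5
```

>>> jog_arm --increments '[{"claw": 1,"x": 0,"y": 0,"z": 0,"turn": 0},{"claw": 1,"x": 0,"y": 0,"z": 0,"turn": 0},{"claw": 1,"x": 0,"y": 0,"z": 0,"turn": 0},{"claw": 1,"x": 0,"y": 0,"z": 0,"turn": 0},{"claw": 1,"x": 0,"y": 0,"z": 0,"turn": 0}]'

```text
time_s: 18.43
tool_pos: [509.0, -422.4, 24.8]
tcp_rot: [-3.129, 0.282, -0.001]
force: [-1.0, 1.8, 5.3]
opening: 45.0
```

>>> jog_arm --increments '[{"claw": 1,"x": 0,"y": 0,"z": 0,"turn": 0},{"claw": 1,"x": 0,"y": 0,"z": -10,"turn": 0},{"claw": 1,"x": 0,"y": 0,"z": -20,"turn": 0},{"claw": 1,"x": 0,"y": 0,"z": -25,"turn": 0},{"claw": 1,"x": 0,"y": 0,"z": -15,"turn": 0}]'

```text
time_s: 18.85
tool_pos: [508.8, -423.0, 96.1]
tcp_rot: [3.128, -0.283, 0.001]
force: [0.6, -0.8, -2.4]
opening: 45.5
```

Run:
```python
from h import *
go(582.2,-268.3,30,79.7)
```

```text
tcp [ 508.8 -423.    96.1] jaw -100.3 t 18.85 open 45.47109096215354 tilt [ 0.001 -0.001 -1.   ] j1,j7 [ 0.65 -1.15]
 d tool [  44.4 -165.5   66. ] turn(+z tool) -0.001
 d tool after turn [  44.5 -165.4   66. ]
```

>>> jog_arm --increments '[{"claw": 1,"x": 5,"y": -8,"z": 0,"turn": 0},{"claw": 1,"x": 8,"y": -18,"z": 0,"turn": 0},{"claw": 1,"x": 8,"y": -27,"z": 0,"turn": 0},{"claw": 1,"x": 8,"y": -30,"z": 0,"turn": 0},{"claw": 1,"x": 8,"y": -30,"z": 0,"turn": 0}]'

```text
time_s: 19.27
tool_pos: [565.2, -316.2, 92.7]
tcp_rot: [-3.128, 0.284, 0.002]
force: [0.9, -0.4, -3.9]
opening: 45.4
```

>>> jog_arm --increments '[{"claw": 1,"x": 5,"y": -25,"z": 0,"turn": 0},{"claw": 1,"x": 3,"y": -17,"z": 0,"turn": 0},{"claw": 1,"x": 0,"y": -8,"z": 0,"turn": 0},{"claw": 1,"x": 0,"y": -2.5,"z": 0,"turn": 0},{"claw": 1,"x": 0,"y": 0,"z": 0,"turn": 0}]'

```text
time_s: 19.68
tool_pos: [582.1, -267.5, 93.4]
tcp_rot: [3.129, -0.282, -0.002]
force: [-0.6, 0.3, -3.7]
opening: 45.6
```

>>> jog_arm --increments '[{"claw": 1,"x": 0,"y": 0,"z": 0,"turn": 0},{"claw": 1,"x": 0,"y": 0,"z": 0,"turn": 0},{"claw": 1,"x": 0,"y": 0,"z": 0,"turn": 0},{"claw": 1,"x": 0,"y": 0,"z": 0,"turn": 0},{"claw": 1,"x": 0,"y": 0,"z": 0,"turn": 0}]'

```text
time_s: 20.1
tool_pos: [582.3, -268.5, 94.1]
tcp_rot: [3.129, -0.284, 0.0]
force: [-0.2, 0.0, -3.4]
opening: 45.9
```

Run:
```python
from h import *
go(582.2,-268.3,31,79.7)
```

```text
tcp [ 582.3 -268.5   94.1] jaw -100.4 t 20.1 open 45.86314611595604 tilt [ 0. -0. -1.] j1,j7 [ 0.4  -1.43]
 d tool [-0.1 -0.2 63.1] turn(+z tool) -0.002
 d tool after turn [-0.1 -0.2 63.1]
```

>>> jog_arm --increments '[{"claw": 1,"x": 0,"y": 0,"z": 15,"turn": 0},{"claw": 1,"x": 0,"y": 0,"z": 23,"turn": 0},{"claw": 1,"x": 0,"y": 0,"z": 15,"turn": 0},{"claw": 1,"x": 0,"y": 0,"z": 7,"turn": 0},{"claw": 1,"x": 0,"y": 0,"z": 1.5,"turn": 0}]'

```text
time_s: 20.52
tool_pos: [581.5, -267.6, 31.1]
tcp_rot: [-3.128, 0.283, 0.004]
force: [-0.2, 0.1, -2.6]
opening: 45.5
```

>>> jog_arm --increments '[{"claw": 1,"x": 0,"y": 0,"z": 0,"turn": 0},{"claw": 1,"x": 0,"y": 0,"z": 0,"turn": 0},{"claw": 1,"x": 0,"y": 0,"z": 0.7,"turn": 0},{"claw": 1,"x": 0,"y": 0,"z": 0.7,"turn": 0},{"claw": 1,"x": 0,"y": 0,"z": 0,"turn": 0}]'

```text
time_s: 20.93
tool_pos: [582.9, -267.9, 31.7]
tcp_rot: [3.129, -0.283, 0.001]
force: [-0.1, 0.6, -2.7]
opening: 45.4
```

>>> jog_arm --increments '[{"claw": 1,"x": 0,"y": 0,"z": 0,"turn": 0},{"claw": 1,"x": 0,"y": 0,"z": 0,"turn": 0},{"claw": 1,"x": 0,"y": 0,"z": 0,"turn": 0},{"claw": 1,"x": 0,"y": 0,"z": 0,"turn": 0},{"claw": 1,"x": 0,"y": 0,"z": 0,"turn": 0}]'

```text
time_s: 21.35
tool_pos: [582.6, -267.8, 31.2]
tcp_rot: [3.129, -0.283, -0.0]
force: [-0.0, 0.5, -3.4]
opening: 45.3
```

>>> jog_arm --increments '[{"claw": 1,"x": 0,"y": 0,"z": 0.7,"turn": 0},{"claw": 1,"x": 0,"y": 0,"z": 0.5,"turn": 0},{"claw": 1,"x": 0,"y": 0,"z": 0,"turn": 0},{"claw": 1,"x": 0,"y": 0,"z": 0,"turn": 0},{"claw": 1,"x": 0,"y": 0,"z": 0,"turn": 0}]'

```text
time_s: 21.77
tool_pos: [582.7, -267.9, 30.8]
tcp_rot: [3.129, -0.283, 0.001]
force: [-2.6, 0.8, 5.4]
opening: 45.3
```

>>> jog_arm --increments '[{"claw": 0.1,"x": 0,"y": 0,"z": 0,"turn": 0},{"claw": 0.1,"x": 0,"y": 0,"z": 0,"turn": 0},{"claw": 0.1,"x": 0,"y": 0,"z": 0,"turn": 0},{"claw": 0.1,"x": 0,"y": 0,"z": -15,"turn": 0},{"claw": 0.1,"x": 0,"y": 0,"z": -35,"turn": 0}]'

```text
time_s: 22.18
tool_pos: [579.7, -266.5, 75.9]
tcp_rot: [-3.127, 0.282, 0.012]
force: [-0.1, -0.3, -0.4]
opening: 75.3
```

>>> jog_arm --increments '[{"claw": 0.1,"x": 0,"y": 0,"z": -40,"turn": 0},{"claw": 0.1,"x": 0,"y": 0,"z": -40,"turn": -0.1},{"claw": 0.1,"x": 0,"y": 0,"z": -10,"turn": -0.12},{"claw": 0.1,"x": 0,"y": 0,"z": 0,"turn": -0.119},{"claw": 0.1,"x": 0,"y": 0,"z": 0,"turn": 0}]'

```text
time_s: 22.6
tool_pos: [583.2, -268.1, 171.4]
tcp_rot: [3.13, 0.257, 0.004]
force: [-0.4, 0.0, -1.0]
opening: 78.8
```

>>> jog_arm --increments '[{"claw": 0.1,"x": -1,"y": -12,"z": 0,"turn": 0},{"claw": 0.1,"x": -1,"y": -25,"z": 0,"turn": 0},{"claw": 0.1,"x": -1,"y": -35,"z": 0,"turn": 0},{"claw": 0.1,"x": -1,"y": -40,"z": 0,"turn": 0},{"claw": 0.1,"x": -1,"y": -40,"z": 0,"turn": 0}]'

```text
time_s: 23.02
tool_pos: [552.0, -116.5, 168.7]
tcp_rot: [-3.132, -0.241, 0.003]
force: [1.2, 1.5, 0.0]
opening: 79.0
```

>>> jog_arm --increments '[{"claw": 0.1,"x": -1,"y": -40,"z": 0,"turn": 0},{"claw": 0.1,"x": -1,"y": -40,"z": 0,"turn": 0},{"claw": 0.1,"x": -1,"y": -40,"z": 0,"turn": 0},{"claw": 0.1,"x": -1,"y": -40,"z": 0,"turn": 0},{"claw": 0.1,"x": -1,"y": -40,"z": 0,"turn": 0}]'

```text
time_s: 23.43
tool_pos: [515.1, 80.5, 169.1]
tcp_rot: [-3.132, -0.243, 0.003]
force: [1.2, 0.1, -0.8]
opening: 78.8
```

>>> jog_arm --increments '[{"claw": 0.1,"x": -1,"y": -40,"z": 0,"turn": 0},{"claw": 0.1,"x": -1,"y": -40,"z": 0,"turn": 0},{"claw": 0.1,"x": -1,"y": -40,"z": 0,"turn": 0},{"claw": 0.1,"x": -1,"y": -40,"z": 0,"turn": 0},{"claw": 0.1,"x": -1,"y": -40,"z": 0,"turn": 0}]'

```text
time_s: 23.85
tool_pos: [478.4, 276.8, 169.0]
tcp_rot: [3.132, 0.243, -0.003]
force: [-0.1, 0.7, -0.0]
opening: 79.1
```

>>> jog_arm --increments '[{"claw": 0.1,"x": -1,"y": -40,"z": 0,"turn": 0},{"claw": 0.1,"x": 0,"y": -40,"z": 0,"turn": 0},{"claw": 0.1,"x": 0,"y": -35,"z": 0,"turn": 0},{"claw": 0.1,"x": 0,"y": -25,"z": 0,"turn": 0},{"claw": 0.1,"x": 0,"y": -15,"z": 0,"turn": 0}]'

```text
time_s: 24.27
tool_pos: [451.6, 431.5, 168.6]
tcp_rot: [-3.131, -0.25, 0.004]
force: [-0.5, -0.0, 0.0]
opening: 79.0
```

>>> jog_arm --increments '[{"claw": 0.1,"x": 0,"y": 0,"z": 0,"turn": 0},{"claw": 0.1,"x": 0,"y": 0,"z": 0,"turn": 0},{"claw": 0.1,"x": 0,"y": 0,"z": 0,"turn": 0},{"claw": 0.1,"x": 0,"y": 0,"z": 0,"turn": 0},{"claw": 0.1,"x": 0,"y": 0,"z": 0,"turn": 0}]'

```text
time_s: 24.68
tool_pos: [455.9, 426.0, 170.0]
tcp_rot: [3.131, 0.245, 0.001]
force: [-0.0, 0.5, 0.1]
opening: 79.0
```

Run:
```python
from h import *
f=grab("wrist");cv2.imwrite("pics/w5.png",f["img"][:,:,::-1])
for d in ctrl.cut_out("wrist","wooden_fish")[:2]: print(d["p"],d["pixel"],fit("wooden_fish",[(f,mcen(d["region"]))],(455,420))[0])
go(455.2,428,17,99.1)
t=grab("top");cv2.imwrite("pics/t2.png",cv2.resize(t["img"][110:310,60:460,::-1],None,fx=2,fy=2,interpolation=cv2.INTER_CUBIC))
```

```text
0.56 [249.5, 182.6] [458.50358214 428.58465856]
tcp [455.7 426.7 170.1] jaw -81.0 t 24.78 open 78.75939993192293 tilt [ 0. -0. -1.] j1,j7 [-0.57 -2.41]
 d tool [ -0.3  -1.4 153.1] turn(+z tool) -0.002
 d tool after turn [ -0.3  -1.4 153.1]
```

View pics/w5.png

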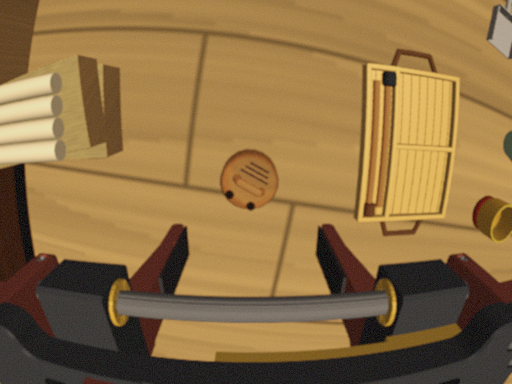

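View pics/t2.png

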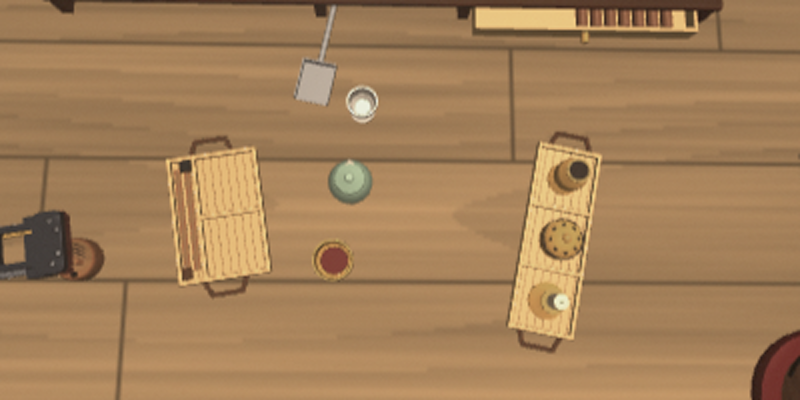

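The altar tray holds the vase at (572,172), burner (563,238) and candlestick (550,300), all upright (2x top crop). In the wrist picture the fish is centred at (250,180); the box on the left is well outside the gripper's width. Descending.

>>> jog_arm --increments '[{"claw": 0.1,"x": 1,"y": -1,"z": 35,"turn": 0},{"claw": 0.1,"x": 0,"y": 0,"z": 41,"turn": 0},{"claw": 0.1,"x": 0,"y": 0,"z": 38,"turn": 0},{"claw": 0.1,"x": 0,"y": 0,"z": 27,"turn": 0},{"claw": 0.1,"x": 0,"y": 0,"z": 12,"turn": 0}]'

```text
time_s: 25.25
tool_pos: [454.3, 426.6, 13.0]
tcp_rot: [3.128, 0.248, -0.007]
force: [-0.9, -0.6, 0.4]
opening: 79.2
```

>>> jog_arm --increments '[{"claw": 0.1,"x": 0,"y": 0,"z": 0,"turn": 0},{"claw": 0.1,"x": 0,"y": 0,"z": 0,"turn": 0},{"claw": 1,"x": 0,"y": 0,"z": 0,"turn": 0},{"claw": 1,"x": 0,"y": 0,"z": 0,"turn": 0},{"claw": 1,"x": 0,"y": 0,"z": 0,"turn": 0}]'

```text
time_s: 25.67
tool_pos: [456.8, 429.8, 18.9]
tcp_rot: [-3.13, -0.249, -0.004]
force: [0.6, -0.4, 0.3]
opening: 62.6
```

>>> jog_arm --increments '[{"claw": 1,"x": 0,"y": 0,"z": 0,"turn": 0},{"claw": 1,"x": 0,"y": 0,"z": 0,"turn": 0},{"claw": 1,"x": 0,"y": 0,"z": 0,"turn": 0},{"claw": 1,"x": 0,"y": 0,"z": 0,"turn": 0},{"claw": 1,"x": 0,"y": 0,"z": 0,"turn": 0}]'

```text
time_s: 26.08
tool_pos: [456.6, 429.6, 18.7]
tcp_rot: [-3.13, -0.249, -0.003]
force: [-0.6, -1.3, 7.3]
opening: 59.0
```

>>> jog_arm --increments '[{"claw": 1,"x": 0,"y": 0,"z": 0,"turn": 0},{"claw": 1,"x": 0,"y": 0,"z": -10,"turn": 0},{"claw": 1,"x": 0,"y": 0,"z": -25,"turn": 0},{"claw": 1,"x": 0,"y": 0,"z": -30,"turn": 0},{"claw": 1,"x": 0,"y": 0,"z": -15,"turn": 0}]'

```text
time_s: 26.5
tool_pos: [456.4, 429.9, 100.6]
tcp_rot: [-3.129, -0.249, -0.004]
force: [0.9, 0.8, -1.6]
opening: 59.3
```

Run:
```python
from h import *
go(570.5,229.5,24,99.1)
```

```text
tcp [456.4 429.9 100.6] jaw -80.9 t 26.5 open 59.27913739551411 tilt [ 0.002  0.002 -1.   ] j1,j7 [-0.58 -2.44]
 d tool [ 80.8 216.1  76.4] turn(+z tool) 0.0
 d tool after turn [ 80.8 216.1  76.4]
```

>>> jog_arm --increments '[{"claw": 1,"x": 4,"y": 10,"z": 0,"turn": 0},{"claw": 1,"x": 8,"y": 22,"z": 0,"turn": 0},{"claw": 1,"x": 12,"y": 32,"z": 0,"turn": 0},{"claw": 1,"x": 14,"y": 38,"z": 0,"turn": 0},{"claw": 1,"x": 14,"y": 38,"z": 0,"turn": 0}]'

```text
time_s: 26.92
tool_pos: [529.2, 296.7, 96.0]
tcp_rot: [3.131, 0.251, -0.002]
force: [0.7, 0.1, -1.7]
opening: 59.2
```

>>> jog_arm --increments '[{"claw": 1,"x": 12,"y": 33,"z": 0,"turn": 0},{"claw": 1,"x": 9,"y": 23,"z": 0,"turn": 0},{"claw": 1,"x": 5,"y": 14,"z": 0,"turn": 0},{"claw": 1,"x": 2,"y": 6,"z": 0,"turn": 0},{"claw": 1,"x": 0,"y": 0,"z": 0,"turn": 0}]'

```text
time_s: 27.33
tool_pos: [569.4, 225.4, 96.0]
tcp_rot: [3.131, 0.244, -0.002]
force: [-1.3, 1.6, -1.2]
opening: 59.3
```

>>> jog_arm --increments '[{"claw": 1,"x": 0,"y": 0,"z": 0,"turn": 0},{"claw": 1,"x": 0,"y": 0,"z": 0,"turn": 0},{"claw": 1,"x": 0,"y": 0,"z": 0,"turn": 0},{"claw": 1,"x": 0,"y": 0,"z": 0,"turn": 0},{"claw": 1,"x": 0,"y": 0,"z": 0,"turn": 0}]'

```text
time_s: 27.75
tool_pos: [568.5, 229.3, 97.0]
tcp_rot: [-3.131, -0.252, 0.0]
force: [-0.5, 0.2, -2.2]
opening: 59.2
```

Run:
```python
from h import *
go(570.5,229.5,24.7,99.1)
```

```text
tcp [568.5 229.3  97. ] jaw -80.8 t 27.75 open 59.17357395106215 tilt [-0.  0. -1.] j1,j7 [-0.23 -2.05]
 d tool [ 2.   0.2 72.3] turn(+z tool) 0.002
 d tool after turn [ 2.   0.1 72.3]
```

>>> jog_arm --increments '[{"claw": 1,"x": 3,"y": 0,"z": 18,"turn": 0},{"claw": 1,"x": 0,"y": 0,"z": 26,"turn": 0},{"claw": 1,"x": 0,"y": 0,"z": 17,"turn": 0},{"claw": 1,"x": 0,"y": 0,"z": 8,"turn": 0},{"claw": 1,"x": 0,"y": 0,"z": 2,"turn": 0}]'

```text
time_s: 28.17
tool_pos: [570.9, 228.7, 24.8]
tcp_rot: [3.131, 0.25, -0.004]
force: [0.3, -0.3, -1.9]
opening: 59.4
```

>>> jog_arm --increments '[{"claw": 1,"x": 0,"y": 0,"z": 0,"turn": 0},{"claw": 1,"x": 0,"y": 0,"z": 0,"turn": 0},{"claw": 1,"x": 0,"y": 0,"z": 0,"turn": 0},{"claw": 1,"x": 0,"y": 0,"z": 0.6,"turn": 0},{"claw": 1,"x": 0,"y": 0,"z": 0.6,"turn": 0}]'

```text
time_s: 28.58
tool_pos: [572.4, 228.9, 25.5]
tcp_rot: [-3.131, -0.249, -0.002]
force: [0.9, -1.1, -1.7]
opening: 59.5
```

>>> jog_arm --increments '[{"claw": 1,"x": 0,"y": 0,"z": 0,"turn": 0},{"claw": 1,"x": 0,"y": 0,"z": 0,"turn": 0},{"claw": 1,"x": 0,"y": 0,"z": 0,"turn": 0},{"claw": 1,"x": 0,"y": 0,"z": 0,"turn": 0},{"claw": 1,"x": 0,"y": 0,"z": 0,"turn": 0}]'

```text
time_s: 29.0
tool_pos: [571.9, 228.8, 24.8]
tcp_rot: [3.132, 0.249, 0.0]
force: [-0.1, 0.2, -1.3]
opening: 59.5
```

>>> jog_arm --increments '[{"claw": 1,"x": 0,"y": 0,"z": 0.6,"turn": 0},{"claw": 1,"x": 0,"y": 0,"z": 0.6,"turn": 0},{"claw": 1,"x": 0,"y": 0,"z": 0,"turn": 0},{"claw": 1,"x": 0,"y": 0,"z": 0,"turn": 0},{"claw": 1,"x": 0,"y": 0,"z": 0,"turn": 0}]'

```text
time_s: 29.42
tool_pos: [572.0, 228.8, 24.6]
tcp_rot: [3.131, 0.249, 0.001]
force: [-2.3, -0.7, 8.0]
opening: 59.3
```

>>> jog_arm --increments '[{"claw": 0.1,"x": 0,"y": 0,"z": 0,"turn": 0},{"claw": 0.1,"x": 0,"y": 0,"z": 0,"turn": 0},{"claw": 0.1,"x": 0,"y": 0,"z": 0,"turn": 0},{"claw": 0.1,"x": 0,"y": 0,"z": -15,"turn": 0},{"claw": 0.1,"x": 0,"y": 0,"z": -35,"turn": 0}]'

```text
time_s: 29.83
tool_pos: [569.1, 227.4, 69.7]
tcp_rot: [3.129, 0.249, -0.012]
force: [-0.3, 1.0, 0.5]
opening: 78.5
```

>>> jog_arm --increments '[{"claw": 0.1,"x": 0,"y": 0,"z": -40,"turn": 0},{"claw": 0.1,"x": 0,"y": 0,"z": -35,"turn": 0},{"claw": 0.1,"x": -8,"y": 8,"z": -15,"turn": 0},{"claw": 0.1,"x": -18,"y": 18,"z": 0,"turn": 0},{"claw": 0.1,"x": -25,"y": 25,"z": 0,"turn": 0}]'

```text
time_s: 30.25
tool_pos: [530.6, 172.3, 164.9]
tcp_rot: [-3.129, -0.253, -0.006]
force: [0.2, -0.8, 1.0]
opening: 78.9
```

>>> jog_arm --increments '[{"claw": 0.1,"x": -27,"y": 27,"z": 0,"turn": 0},{"claw": 0.1,"x": -27,"y": 27,"z": 0,"turn": 0},{"claw": 0.1,"x": -20,"y": 20,"z": 0,"turn": 0},{"claw": 0.1,"x": -10,"y": 10,"z": 0,"turn": 0},{"claw": 0.1,"x": -3,"y": 3,"z": 0,"turn": 0}]'

```text
time_s: 30.67
tool_pos: [456.1, 68.1, 163.6]
tcp_rot: [3.131, 0.244, -0.001]
force: [0.2, -0.5, -0.3]
opening: 79.1
```

>>> jog_arm --increments '[{"claw": 0.1,"x": 0,"y": 0,"z": 0,"turn": 0},{"claw": 0.1,"x": 0,"y": 0,"z": 0,"turn": 0},{"claw": 0.1,"x": 0,"y": 0,"z": 0,"turn": 0},{"claw": 0.1,"x": 0,"y": 0,"z": 0,"turn": 0},{"claw": 0.1,"x": 0,"y": 0,"z": 0,"turn": 0}]'

```text
time_s: 31.08
tool_pos: [457.8, 71.7, 163.3]
tcp_rot: [-3.131, -0.251, 0.0]
force: [-0.1, -0.3, 0.9]
opening: 78.9
```

Run:
```python
from h import *
f=grab("wrist");cv2.imwrite("pics/w6.png",f["img"][:,:,::-1])
for q,z in(("bowl_bell",0),("wooden_fish",6)):
 for d in ctrl.cut_out("wrist",q)[:2]: print(q,d["p"],d["pixel"],fit(q,[(f,mcen(d["region"]))],(455,120),z)[0])
go(457.4,71,19,99.1)
```

```text
bowl_bell 0.97 [250.7, 183.8] [458.46965866  70.81078745]
wooden_fish 0.56 [117.5, 54.9] [573.73507234 228.43239133]
tcp [457.5  71.1 163.4] jaw -80.9 t 31.23 open 78.99360755609756 tilt [-0.  0. -1.] j1,j7 [ 0.04 -1.77]
 d tool [-1.000e-01  2.000e-01  1.444e+02] turn(+z tool) 0.001
 d tool after turn [-1.000e-01  2.000e-01  1.444e+02]
```

View pics/w6.png

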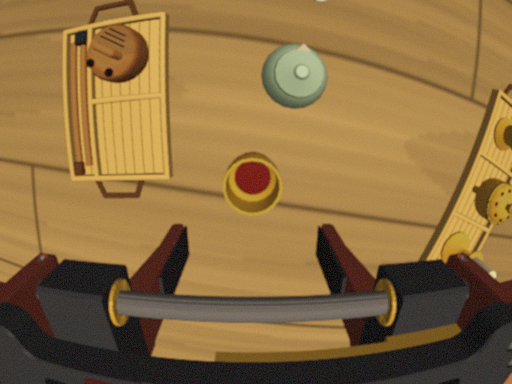

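The fish stands in the far compartment at (118,55), and the bell is centred at (251,184). Descending.

>>> jog_arm --increments '[{"claw": 0.1,"x": 0.5,"y": 0,"z": 31,"turn": 0},{"claw": 0.1,"x": 0,"y": 0,"z": 40,"turn": 0},{"claw": 0.1,"x": 0,"y": 0,"z": 36,"turn": 0},{"claw": 0.1,"x": 0,"y": 0,"z": 26,"turn": 0},{"claw": 0.1,"x": 0,"y": 0,"z": 11,"turn": 0}]'

```text
time_s: 31.65
tool_pos: [455.9, 70.5, 16.2]
tcp_rot: [3.131, 0.25, -0.007]
force: [-0.3, 0.3, -0.2]
opening: 79.3
```

>>> jog_arm --increments '[{"claw": 0.1,"x": 0,"y": 0,"z": 0,"turn": 0},{"claw": 0.1,"x": 0,"y": 0,"z": 0,"turn": 0},{"claw": 1,"x": 0,"y": 0,"z": 0,"turn": 0},{"claw": 1,"x": 0,"y": 0,"z": 0,"turn": 0},{"claw": 1,"x": 0,"y": 0,"z": 0,"turn": 0}]'

```text
time_s: 32.07
tool_pos: [458.9, 70.9, 20.7]
tcp_rot: [-3.132, -0.249, -0.004]
force: [-0.4, 0.0, 0.2]
opening: 62.5
```

>>> jog_arm --increments '[{"claw": 1,"x": 0,"y": 0,"z": 0,"turn": 0},{"claw": 1,"x": 0,"y": 0,"z": 0,"turn": 0},{"claw": 1,"x": 0,"y": 0,"z": 0,"turn": 0},{"claw": 1,"x": 0,"y": 0,"z": 0,"turn": 0},{"claw": 1,"x": 0,"y": 0,"z": 0,"turn": 0}]'

```text
time_s: 32.48
tool_pos: [458.8, 71.1, 20.6]
tcp_rot: [-3.131, -0.249, -0.003]
force: [-1.2, 1.5, 7.2]
opening: 57.6
```

>>> jog_arm --increments '[{"claw": 1,"x": 0,"y": 0,"z": 0,"turn": 0},{"claw": 1,"x": 0,"y": 0,"z": -10,"turn": 0},{"claw": 1,"x": 0,"y": 0,"z": -25,"turn": 0},{"claw": 1,"x": 0,"y": 0,"z": -30,"turn": 0},{"claw": 1,"x": 0,"y": 0,"z": -15,"turn": 0}]'

```text
time_s: 32.9
tool_pos: [458.6, 70.9, 102.6]
tcp_rot: [-3.131, -0.249, -0.003]
force: [0.5, -0.8, -2.4]
opening: 57.0
```

Run:
```python
from h import *
go(481,215,25,99.1)
```

```text
tcp [458.6  70.9 102.6] jaw -80.9 t 32.9 open 57.03583403122817 tilt [ 0.002  0.    -1.   ] j1,j7 [ 0.03 -1.82]
 d tool [  44.8 -138.7   77.7] turn(+z tool) 0.0
 d tool after turn [  44.8 -138.7   77.7]
```

>>> jog_arm --increments '[{"claw": 1,"x": 2,"y": -7,"z": 0,"turn": 0},{"claw": 1,"x": 5,"y": -15,"z": 0,"turn": 0},{"claw": 1,"x": 7,"y": -22,"z": 0,"turn": 0},{"claw": 1,"x": 8,"y": -25,"z": 0,"turn": 0},{"claw": 1,"x": 8,"y": -25,"z": 0,"turn": 0}]'

```text
time_s: 33.32
tool_pos: [472.1, 169.2, 98.8]
tcp_rot: [3.131, 0.247, -0.002]
force: [0.8, 0.3, -1.7]
opening: 57.6
```

>>> jog_arm --increments '[{"claw": 1,"x": 7,"y": -20,"z": 0,"turn": 0},{"claw": 1,"x": 5,"y": -14,"z": 0,"turn": 0},{"claw": 1,"x": 2,"y": -8,"z": 0,"turn": 0},{"claw": 1,"x": 0,"y": -2.5,"z": 0,"turn": 0},{"claw": 1,"x": 0,"y": 0,"z": 0,"turn": 0}]'

```text
time_s: 33.73
tool_pos: [478.7, 214.6, 98.8]
tcp_rot: [3.131, 0.251, -0.002]
force: [0.0, 0.2, -2.8]
opening: 57.1
```

>>> jog_arm --increments '[{"claw": 1,"x": 0,"y": 0,"z": 0,"turn": 0},{"claw": 1,"x": 0,"y": 0,"z": 0,"turn": 0},{"claw": 1,"x": 0,"y": 0,"z": 0,"turn": 0},{"claw": 1,"x": 0,"y": 0,"z": 0,"turn": 0},{"claw": 1,"x": 0,"y": 0,"z": 0,"turn": 0}]'

```text
time_s: 34.15
tool_pos: [479.6, 213.9, 99.7]
tcp_rot: [3.132, 0.248, 0.0]
force: [0.6, 0.3, -2.4]
opening: 57.1
```

Run:
```python
from h import *
go(481,215,26.5,99.1)
```

```text
tcp [479.6 213.9  99.7] jaw -80.9 t 34.15 open 57.1109196906584 tilt [ 0. -0. -1.] j1,j7 [-0.23 -2.1 ]
 d tool [ 1.5 -0.9 73.2] turn(+z tool) -0.001
 d tool after turn [ 1.5 -0.9 73.2]
```

>>> jog_arm --increments '[{"claw": 1,"x": 1,"y": -1,"z": 18,"turn": 0},{"claw": 1,"x": 0,"y": 0,"z": 26,"turn": 0},{"claw": 1,"x": 0,"y": 0,"z": 17,"turn": 0},{"claw": 1,"x": 0,"y": 0,"z": 9,"turn": 0},{"claw": 1,"x": 0,"y": 0,"z": 2,"turn": 0}]'

```text
time_s: 34.57
tool_pos: [479.5, 214.9, 26.4]
tcp_rot: [3.131, 0.249, -0.004]
force: [-4.3, -2.2, 5.4]
opening: 57.2
```

>>> jog_arm --increments '[{"claw": 1,"x": 0,"y": 0,"z": 0,"turn": 0},{"claw": 1,"x": 0,"y": 0,"z": 0,"turn": 0},{"claw": 1,"x": 0,"y": 0,"z": 0,"turn": 0},{"claw": 1,"x": 0,"y": 0,"z": 0.6,"turn": 0},{"claw": 1,"x": 0,"y": 0,"z": 0.6,"turn": 0}]'

```text
time_s: 34.98
tool_pos: [480.8, 215.8, 27.0]
tcp_rot: [-3.131, -0.249, -0.002]
force: [-0.3, -0.3, -2.5]
opening: 57.4
```

>>> jog_arm --increments '[{"claw": 1,"x": 0,"y": 0,"z": 0,"turn": 0},{"claw": 1,"x": 0,"y": 0,"z": 0,"turn": 0},{"claw": 1,"x": 0,"y": 0,"z": 0,"turn": 0},{"claw": 1,"x": 0,"y": 0,"z": 0,"turn": 0},{"claw": 1,"x": 0,"y": 0,"z": 0,"turn": 0}]'

```text
time_s: 35.4
tool_pos: [480.5, 215.7, 26.5]
tcp_rot: [-3.132, -0.249, -0.0]
force: [0.6, -0.2, -1.3]
opening: 57.2
```

>>> jog_arm --increments '[{"claw": 1,"x": 0,"y": 0,"z": 0.5,"turn": 0},{"claw": 1,"x": 0,"y": 0,"z": 0,"turn": 0},{"claw": 1,"x": 0,"y": 0,"z": 0,"turn": 0},{"claw": 0.1,"x": 0,"y": 0,"z": 0,"turn": 0},{"claw": 0.1,"x": 0,"y": 0,"z": 0,"turn": 0}]'

```text
time_s: 35.82
tool_pos: [480.5, 215.8, 25.9]
tcp_rot: [-3.131, -0.249, -0.001]
force: [-0.5, 0.0, 0.0]
opening: 67.3
```

>>> jog_arm --increments '[{"claw": 0.1,"x": 0,"y": 0,"z": 0,"turn": 0},{"claw": 0.1,"x": 0,"y": 0,"z": 0,"turn": 0},{"claw": 0.1,"x": 0,"y": 0,"z": -15,"turn": 0},{"claw": 0.1,"x": 0,"y": 0,"z": -30,"turn": 0},{"claw": 0.1,"x": 0,"y": 0,"z": -35,"turn": 0}]'

```text
time_s: 36.23
tool_pos: [478.8, 215.0, 105.0]
tcp_rot: [3.13, 0.25, -0.007]
force: [0.9, 0.1, 0.5]
opening: 79.2
```

>>> jog_arm --increments '[{"claw": 0.1,"x": 0,"y": 0,"z": -35,"turn": 0},{"claw": 0.1,"x": -20,"y": -20,"z": -30,"turn": 0},{"claw": 0.1,"x": -20,"y": -35,"z": -10,"turn": 0},{"claw": 0.1,"x": -20,"y": -40,"z": 0,"turn": 0},{"claw": 0.1,"x": -10,"y": -40,"z": 0,"turn": 0}]'

```text
time_s: 36.65
tool_pos: [390.3, 335.9, 182.3]
tcp_rot: [-3.131, -0.247, -0.003]
force: [0.5, 0.1, -0.6]
opening: 78.9
```

>>> jog_arm --increments '[{"claw": 0.1,"x": 0,"y": -35,"z": 0,"turn": 0},{"claw": 0.1,"x": 0,"y": -15,"z": 0,"turn": 0},{"claw": 0.1,"x": 0,"y": 0,"z": 0,"turn": 0},{"claw": 0.1,"x": 0,"y": 0,"z": 0,"turn": 0},{"claw": 0.1,"x": 0,"y": 0,"z": 0,"turn": 0}]'

```text
time_s: 37.07
tool_pos: [384.1, 383.5, 180.4]
tcp_rot: [3.131, 0.248, -0.001]
force: [0.6, -1.1, -0.3]
opening: 79.0
```

Run:
```python
from h import *
for n,(r0,r1,c0,c1),k in(("top",(110,310,60,460),2),("scene",(80,340,130,470),2.2)):
    f=grab(n);cv2.imwrite(f"pics/{n}_end.png",cv2.resize(f["img"][r0:r1,c0:c1,::-1],None,fx=k,fy=k,interpolation=cv2.INTER_CUBIC))
    if n=="top":
      for q,z in(("bowl_bell",6),("wooden_fish",6),("candlestick",6),("burner",6),("vase",6),("celadon_jar",0)):
        for d in ctrl.cut_out("top",q)[:1]: print(q,d["p"],fit(q,[(f,mcen(d["region"]))],(500,20),z)[0].round(1))
go(0,0,0)
```

```text
bowl_bell 0.66 [480.4 216.4]
wooden_fish 0.87 [570.9 229.2]
candlestick 0.66 [ 403.1 -237.1]
burner 0.73 [ 489.5 -253.8]
vase 0.83 [ 580.8 -268.5]
celadon_jar 0.86 [569.7  49.4]
tcp [384.  384.3 180.9] jaw -80.9 t 37.47 open 79.12561577577434 tilt [ 0. -0. -1.] j1,j7 [-0.51 -2.46]
 d tool [-439.7  319.1  180.9]
```

View pics/top_end.png

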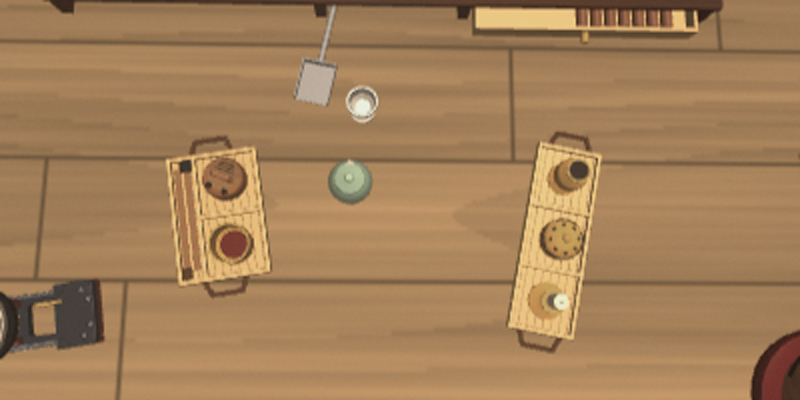

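View pics/scene_end.png

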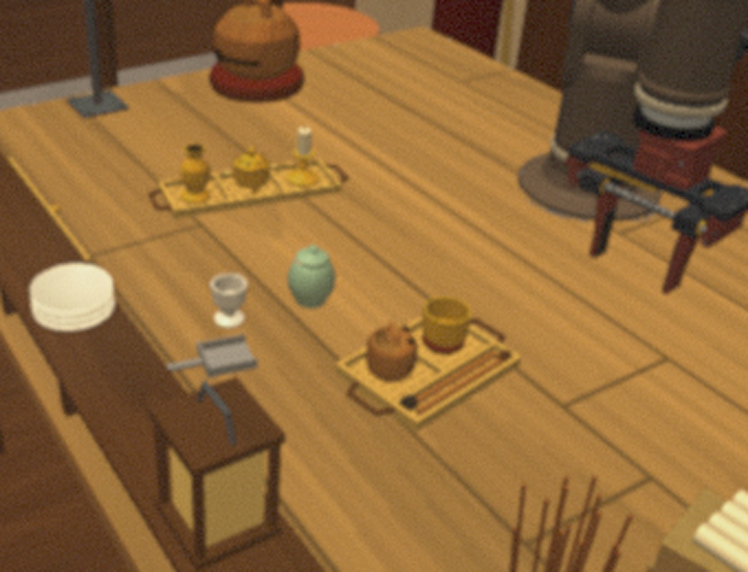

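All five pieces stand upright in their compartments. In the top crop the jar (350,181), cup (362,103) and shovel (316,82) are where they were. The arm is clear, so I'm handing in.

```bash
python3 -c "from rig import ctrl; print(ctrl.hand_in())"
```

```text
the job is handed in; nothing more can be done
None
```

Both trays are made up, and I handed the job in at about 37.5 s of the 131 s allowed.

- **Altar tray:** the burner is in the middle, the candlestick in the near end and the vase in the far end.
- **Chanting tray:** the wooden fish is in the far compartment and the bowl bell in the near one.

The last top and scene pictures show all five pieces upright. By the top camera each centre is within about 5 mm of its compartment's centre. That leaves the burner about 9 mm and the candlestick about 11 mm from the nearest wall.

The celadon jar, water cup and ember shovel look unmoved, though only the jar was measured again (within about 2 mm). The arm was clear of everything.

**Checks that disagreed:** the network misplaced the burner once, and I discarded that reading. Mid-job, a scene-camera reading put the candlestick about 7 mm from where the top camera later had it. I went by the top camera, whose pictures show it well inside its compartment.

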